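# Take the leaf plaque down from the hanging rack

## Task

The leaf-shaped glass plaque (the one with the pointed end) hangs on the sloping rack by a lip hooked over the upper rail. Swing its lower end up until it is about level with the lip still on the rail, then lift the lip off the rail, and lay the plaque, glass strips up, in the middle of the white board with its length along the board's length. Set it down rather than dropping it, and leave the square-ended plaque hanging as it is.

Things in the scene. Friction and masses are not known exactly. Their poses are not given: they have to be found in the camera images.
- leaf (a point): Leaf plaque: ceramic plate 184 x 52 x 8 mm with glass strips; sides parallel but the last 46 mm taper to a point. Point: middle of the plate. x to the lip end (uphill, far from robot), y across, z out of the face. Starts at 30 degrees slope. Below the plate: lip at x +84 to +92, feet at x -31 to -41, y +-15, both 20 mm tall: laid down, the point is 24 mm up. Pinch across the 52 mm near x -30, clear of the bars.
- ledge (a point): Rack: two level steel bars, 12 mm thick, with wooden end frames at y +-180 (not higher). Point: middle of the upper bar, on its axis, 150 mm above the table; y along it, z up. Lower bar: 64 mm nearer the robot (-x), 37 mm lower. The leaf plaque hangs so that the upper bar's axis is at x +72, z -10 mm in its axes, 6 mm clear of the lip; swing about that axis, and do not let the lip drag on the bar as it lifts (it can bind).
- board_top (a point): White laying board, 280 mm long (x) by 200 mm wide (y), 8 mm thick, fixed flat on the table. Point: the centre of its top face; z up.
- square (a point): The other plaque on the rack, to be left hanging: alike, but with a square lower end, 156 mm long, 52 mm wide, 8 mm thick. Point: middle of the plate; axes as for the leaf plaque. It hangs on either side of the leaf plaque, at least 110 mm from it, centre to centre.
Mind the look-alikes: they are no part of the job. What is shaped like the part that bears leaf but yellow is not meant.

How it is judged:
By the outcome, as a careful person would: the job done as asked, in the order asked, and still so for the second after the job is handed in, with the robot touching nothing.
It also fails if it takes over 42 s, if anything falls off the work surface, if the arm or the gripper's body presses on something with over 40 N, if the wrist force passes 120 N, or if a joint passes its speed limit or range.

## Robot

A 6-joint arm with a two-finger parallel gripper is mounted at the origin on the work surface. World frame = base frame: x ahead of the robot, y to its left, z up, the work surface at z = 0. Lengths are in m, angles in rad, forces in N, time in s.
With the tool pointing down it reaches from about 0.3 to 0.775 m from the base axis. Payload 14.6 kg.
Tool frame: the origin (TCP) lies midway between the tips of the shut fingers; the grasp point (between the pads) lies 19 mm behind it (ctrl.tcp_to_grasp is the z of the grasp point in the tool frame, in m); z points along the fingers, y is the line along which they close (so a half turn about z gives the same grasp; the last joint's range is limited). The gripper opens to 94 mm and grips with 3 to 60 N. Pads are 16 mm wide; open, the fingers measure 119 mm over their backs; the gripper's body (75 mm by 177 mm) begins 78 mm behind the grasp point.
Start: joints at [-1.194, 0.3, 1.521, -0, 1.321, -0.067], TCP at [0.236, -0.497, 0.205] pointing down, gripper open.
Joint ranges: [-3.03, 3.03], [-0.79, 2.21], [0.23, 2.52], [-1.04, 4.18], [0, 3.07], [-2.55, 2.55]. Speed limits (rad/s): [2.22, 2.22, 2.57, 3.14, 3.14, 3.14].

## Interface

Orientations are given as [roll, pitch, yaw] about the fixed x, y, z axes, in that order (R = Rz(yaw) Ry(pitch) Rx(roll)).
In Python, from station import monitor, camera, ctrl gives the robot as it stands.
- The arm moves only by the tool apply_moves, never from a script. Its argument "plan" is one flat list of numbers, 4 for each row, row after row: the shift along the tool's x, y, z in mm, then the turn about the tool's z in rad. In form: [dx, dy, dz, spin, dx, dy, dz, spin, ...]. A call has 1 to 20 rows; each row shifts and turns the commanded pose from where the row before left it, along the tool's axes as they then stand; what a row does not reach is not made up. A row lasts 1/10 s, in which the tool goes at most 50 mm and 8.59 degrees, less where a joint would pass 70% of its speed; a pose out of reach is approached as far as the arm can. A call is refused whole if a number of a shift passes 50 or a number of a turn 0.15, either way. A call with a gripper value outside its range is refused whole. "hand" is the gripper command: -1 is shut, 1 is fully open, values between are in proportion, set as the call begins (left out, the last holds). The fingers move at their own pace and stop on an object; "squeeze" is the grip in N (left out, the last holds). Time passes only in rows, so rows that do not move let the fingers close. It gives the time, the measured TCP pose, the force, the opening and the grip force at its end, in the units of the state.
- monitor.get_obs(): the state, without advancing time (a new reading comes with each control period).
- camera(name): name is "side" or "top"; returns a dict with "image" (420x560x3 uint8, red, green, blue), "range_z" (420x560 float32, m along the optical axis (not along the pixel's ray), 0 where there is no reading), "mtx" (3x3 intrinsics, pixels), "rvec" (rotation vector, rad) and "tvec" (3), from world to camera coordinates, as OpenCV has them. Camera axes: x right, y down, z forward; pixel columns grow to the right and rows downward; lengths in m; the calibration is good to about 2 mm. A picture is of the moment at which its call begins.
- ctrl.hand_in(): hands the job in; it is judged then, once.
The state is a dict: "time_s": time; "qpos": joint angles; "joint_vel": joint speeds; "tau": joint torques, N m; "ee_pos": TCP position; "eef_rot": TCP orientation; "force": force on the tool from outside, world axes, zero at the start; "moment": the same for the moment, N m; "grip_width": finger opening in m; "grip_force": force on a finger pad.
Only numpy, scipy, OpenCV 4.12 (cv2) and the standard library are available. Lean on these libraries where they do the work, as an engineer would, in place of code of your own. Each camera call takes 0.05 s, during which the arm holds its last target. There are 200 camera calls.

## Working session

There is one attempt and no reset: what is moved stays moved. The work goes in short steps, Python scripts to look and compute and a tool call to move; the robot and the scene stay as the last step left them, time stands still between calls to the robot, and variables do not carry over. Pictures are saved under pics/ and viewed, at most 10 in all, crops included, and the job is handed in when it is done.

Besides the shell and the picture viewer there is one more tool, called after ">>>" as name(argument=value, ...) on one line, values as JSON. apply_moves: Moves the arm, as the interface text tells. Its arguments: {"type":"object","properties":{"plan":{"type":"array","items":{"type":"number"}},"hand":{"type":"number"},"squeeze":{"type":"number"}},"required":["plan"]}

```bash
mkdir -p pics; ls
cat > h.py <<'E'
import numpy as np, cv2
from scipy.spatial.transform import Rotation as Ro
from station import monitor, camera, ctrl
def snap(n,f):
    c=camera(n); cv2.imwrite('pics/'+f+'.png',c['image'][:,:,::-1]); np.savez(f,**c); return c
def pt(c,u,v):
    z=c['range_z'][v,u]; R=cv2.Rodrigues(np.array(c['rvec'],float))[0]
    p=np.linalg.inv(c['mtx'])@[u,v,1]*z
    return R.T@(p-np.array(c['tvec']).ravel())
def cloud(c):
    z=c['range_z'];v,u=np.mgrid[:z.shape[0],:z.shape[1]]
    R=cv2.Rodrigues(np.array(c['rvec'],float))[0]
    p=np.stack([u,v,np.ones_like(u)],-1)@np.linalg.inv(c['mtx']).T*z[...,None]
    return (p-np.array(c['tvec']).ravel())@R
E
python3 - <<'E'
from h import *
for n in('side','top'):
    c=snap(n,n+'0')
print(monitor.get_obs(), ctrl.tcp_to_grasp)
E
```

```text
pics
{'time_s': 0.1, 'qpos': array([-1.19360625e+00,  3.00384470e-01,  1.52151355e+00, -2.29502543e-06,
        1.32071457e+00, -6.65882102e-02]), 'joint_vel': array([-1.35222582e-03, -2.82263191e-03, -2.95193411e-03,  1.83722970e-03,
        1.50688207e-03,  1.64952650e-05]), 'tau': array([ 1.24575065e-03, -5.32644618e+01, -3.53283978e+01,  7.10185105e-02,
        2.34759471e-02, -6.68941084e-05]), 'ee_pos': array([ 0.23606021, -0.49650232,  0.20496242]), 'eef_rot': array([-3.14057483e+00, -6.56476344e-05,  4.43778827e-01]), 'force': array([ 0.23128127, -0.17026787, -0.27174166]), 'moment': array([ 0.0304029 , -0.02567744,  0.02001231]), 'grip_force': 0.0, 'grip_width': 0.0939284489528159} -0.0188
```

View pics/top0.png

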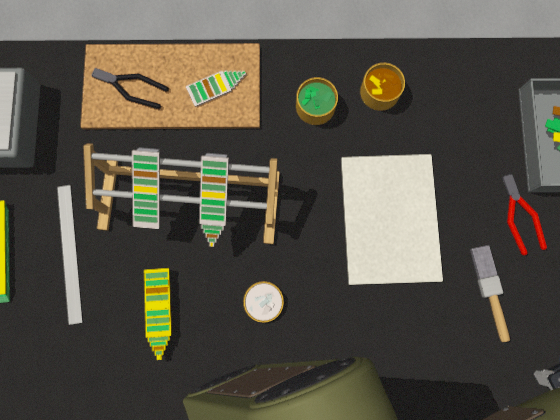

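View pics/side0.png

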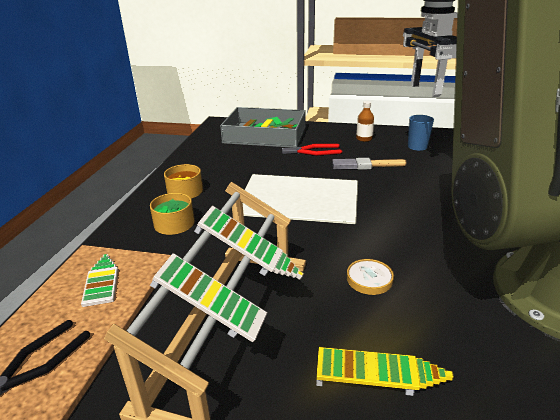

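Top picture: the leaf plaque runs (214,157)–(211,245) on the rack, the square one is at (146,188), and the board corners are near (342,157), (431,155), (442,281), (349,284). The yellow leaf at (158,312) and the small leaf on the cork are decoys.

```bash
cat > m.py <<'E'
from h import *
def ld(f): return dict(np.load(f+'.npz'))
c=ld('top0'); P=cloud(c); im=c['image'].astype(int)
def blob(P,lo,hi):
    return P[((P>lo)&(P<hi)).all(-1)]
for uv in [(214,157),(212,200),(211,243),(202,190),(226,190),(146,188),(391,219),(165,160),(255,168),(165,196),(250,203),(88,150),(272,165)]: print(uv,pt(c,*uv).round(4))
# board
V,U=np.mgrid[:420,:560]
m=(im.min(-1)>150)&(U>335)&(U<450)&(V>145)&(V<292)
cs=cv2.minAreaRect(np.stack([U[m],V[m]],1).astype(np.float32)); print('px',cs)
q=P[m]; q=q[abs(q[:,2]-np.median(q[:,2]))<.006]; print('board z',np.median(q[:,2]),'rect',cv2.minAreaRect(q[:,:2].astype(np.float32)))
# leaf & square plane
for nm,u0,u1 in(('leaf',196,232),('sq',130,163)):
  for f in('top0','side0'):
    C=ld(f);Q=cloud(C)
    a=P[150:235,u0:u1].reshape(-1,3); 
    ymin,ymax=np.percentile(a[a[:,2]>.12][:,1],[2,98])
    s=Q[(Q[...,1]>ymin-.03)&(Q[...,1]<ymax+.03)&(Q[...,2]>.065)&(Q[...,2]<.25)&(Q[...,0]>.3)&(Q[...,0]<.75)&(C['range_z']>0)]
    best=None
    rng=np.random.default_rng(0)
    for _ in range(500):
        t=s[rng.choice(len(s),3,False)];n=np.cross(t[1]-t[0],t[2]-t[0])
        if np.linalg.norm(n)<1e-6: continue
        n/=np.linalg.norm(n); n*=np.sign(n[2]); 
        if n[2]<.7: continue
        k=abs((s-t[0])@n)<.002
        if best is None or k.sum()>best.sum(): best=k
    w=s[best];cen=w.mean(0);n=np.linalg.svd(w-cen)[2][2];n*=np.sign(n[2])
    k=abs((s-cen)@n)<.004; w=s[k]
    # in-plane frame: x uphill
    ex=np.array([n[0]*-1,-n[1],0]);ex=np.array([0,0,1])-n*n[2];ex/=np.linalg.norm(ex);ey=np.cross(n,ex)
    g=np.stack([(w-cen)@ex,(w-cen)@ey],1)
    g0=g[abs(g[:,1]-np.median(g[:,1]))<.03]
    print(nm,f,len(w),'cen',cen.round(4),'n',n.round(3),'slope',np.degrees(np.arccos(n[2])),'ex',ex.round(3),'x',np.percentile(g0[:,0],[0,.5,99.5,100]).round(4),'y',np.percentile(g0[:,1],[0,1,50,99,100]).round(4))
E
python3 m.py
```

```text
(214, 157) [0.6137 0.112  0.1716]
(212, 200) [0.5388 0.1195 0.1295]
(211, 243) [0.4605 0.126  0.0795]
(202, 190) [0.5566 0.138  0.1397]
(226, 190) [0.5565 0.0914 0.1392]
(146, 188) [0.562  0.2479 0.1363]
(391, 219) [ 0.5193 -0.2539  0.0104]
(165, 160) [0.6128 0.2086 0.1558]
(255, 168) [0.5958 0.0345 0.1558]
(165, 196) [0.5493 0.2136 0.12  ]
(250, 203) [0.5345 0.0456 0.119 ]
(88, 150) [0.63   0.3543 0.1685]
(272, 165) [0.5993 0.0017 0.1643]
px ((391.6351318359375, 219.14247131347656), (129.4280242919922, 93.5893783569336), 86.5526123046875)
board z 0.007699697696124075 rect ((0.5232074856758118, -0.2542116641998291), (0.2803792357444763, 0.20005394518375397), 1.5759990215301514)
leaf top0 2008 cen [0.5451 0.1167 0.1336] n [-0.497  0.029  0.867] slope 29.855602656714012 ex [ 0.866 -0.05   0.498] x [-0.1062 -0.1005  0.0779  0.0789] y [-0.028  -0.0261  0.0002  0.0258  0.0264]
leaf side0 2333 cen [0.5419 0.1203 0.1314] n [-0.497  0.054  0.866] slope 29.980718938218168 ex [ 0.861 -0.094  0.5  ] x [-0.1018 -0.0983  0.0807  0.0817] y [-0.0291 -0.0269  0.0009  0.0248  0.0266]
sq top0 1942 cen [0.5593 0.2497 0.1352] n [-0.494  0.056  0.868] slope 29.79254601153415 ex [ 0.862 -0.098  0.497] x [-0.0813 -0.0795  0.0754  0.0767] y [-0.0282 -0.0261 -0.0003  0.0257  0.0276]
sq side0 3635 cen [0.5571 0.2527 0.1336] n [-0.499  0.054  0.865] slope 30.0995800622937 ex [ 0.86  -0.093  0.502] x [-0.0787 -0.0775  0.0764  0.0777] y [-0.0289 -0.0277  0.0011  0.0244  0.0257]
```

>>> apply_moves(plan=[0,0,-10,0.136,0,0,-10,0.136,0,0,-10,0.136,0,0,-10,0.136,0,0,0,0], hand=1)

```text
time_s: 0.6
ee_pos: [0.2363, -0.497, 0.2463]
eef_rot: [3.14, -0.001, -0.102]
force: [-0.7, 0.7, 0.2]
grip_width: 0.0944
grip_force: 0.0
```

>>> apply_moves(plan=[10,-32,0,0,10,-32,0,0,10,-32,0,0,10,-32,0,0,10,-32,0,0,10,-32,0,0,10,-32,0,0,10,-32,0,0,10,-32,0,0,10,-32,0,0,10,-32,0,0,10,-32,0,0,10,-32,0,0,10,-32,0,0,10,-32,0,0,10,-32,0,0,10,-32,0,0,10,-32,0,0,10,-32,0,0,0,0,0,0])

```text
time_s: 2.6
ee_pos: [0.4864, 0.0918, 0.2443]
eef_rot: [-3.141, 0.001, -0.093]
force: [-0.3, -0.3, 0.4]
grip_width: 0.094
grip_force: 0.0
```

```bash
cat >> h.py <<'E'
def go(t,yaw=None):
    o=monitor.get_obs(); R=Ro.from_euler('xyz',o['eef_rot']).as_matrix()
    print('t',o['time_s'].__round__(2),'ee',o['ee_pos'].round(4),'rot',o['eef_rot'].round(4),'F',np.round(o['force'],2),'w',round(o['grip_width'],4),'gf',o['grip_force'])
    print('tool delta mm',(1e3*R.T@(np.array(t)-o['ee_pos'])).round(1), 'spin', None if yaw is None else round(o['eef_rot'][2]-yaw,4))
E
python3 -c "
from h import *
go([.5097,.1219,.0887],-.1)"
```

```text
t 2.6 ee [0.4864 0.0918 0.2443] rot [-3.1415e+00  1.5000e-03 -9.2900e-02] F [-0.35 -0.34  0.42] w 0.094 gf 0.0
tool delta mm [ 20.6 -32.1 155.6] spin 0.0071
```

>>> apply_moves(plan=[10,-16,10,0.005,10,-16,10,0,0,0,20,0,0,0,20,0,0,0,10,0,0,0,0,0,0,0,0,0])

```text
time_s: 3.3
ee_pos: [0.5094, 0.1187, 0.1761]
eef_rot: [-3.141, -0.001, -0.104]
force: [-0.4, 0.4, -0.6]
grip_width: 0.0942
grip_force: 0.0
```

```bash
python3 -c "
from h import *
snap('top','top1')
s=snap('side','side1')
cv2.imwrite('pics/side1c.png',cv2.resize(s['image'][170:350,130:350,::-1],None,fx=3,fy=3))
go([.5097,.1219,.0887],-.1)"
```

```text
t 3.4 ee [0.5096 0.1189 0.1764] rot [-3.1412e+00 -1.5000e-03 -1.0480e-01] F [-0.2  -0.56  0.24] w 0.094 gf 0.0
tool delta mm [-0.3 -3.  87.7] spin -0.0048
```

View pics/side1c.png

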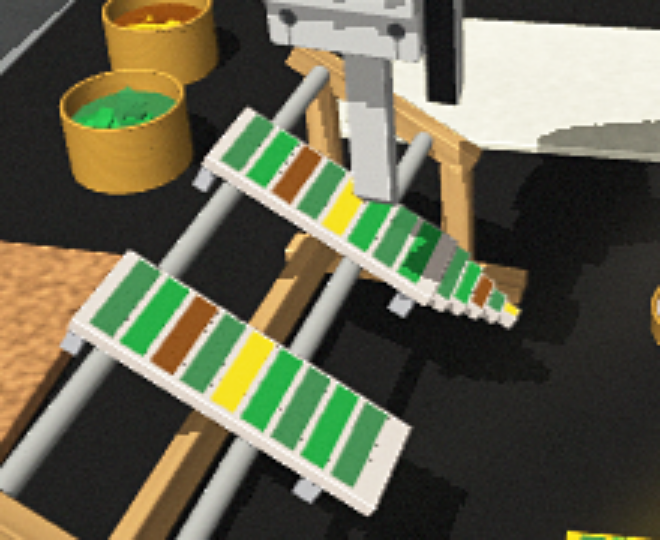

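The crop shows the fingers above the leaf plaque (near finger tip at 375,195), straddling it and well away from the square one. Next I descend and pinch lightly.

>>> apply_moves(plan=[0,-1,20,-0.004,0,-1,20,0,0,0,20,0,0,0,16,0,0,0,11,0,0,0,0,0,0,0,0,0])

```text
time_s: 4.1
ee_pos: [0.5098, 0.1211, 0.0892]
eef_rot: [-3.141, -0.001, -0.101]
force: [-1.0, -0.6, 0.2]
grip_width: 0.094
grip_force: 0.0
```

>>> apply_moves(plan=[0,0,0,0,0,0,0,0,0,0,0,0,0,0,0,0,0,0,0,0,0,0,0,0,0,0,0,0,0,0,0,0], hand=-0.1, squeeze=5)

```text
time_s: 4.9
ee_pos: [0.5094, 0.121, 0.0885]
eef_rot: [3.142, 0.0, -0.101]
force: [-1.2, -0.0, 0.5]
grip_width: 0.0522
grip_force: 5.0
```

```bash
python3 -c "
from h import *
go([.5097,.1219,.0887],-.1)"
```

```text
t 4.9 ee [0.5094 0.121  0.0885] rot [ 3.1415e+00  1.0000e-04 -1.0120e-01] F [-1.16 -0.05  0.49] w 0.0522 gf 4.999926835298538
tool delta mm [ 0.2 -1.  -0.2] spin -0.0012
```

>>> apply_moves(plan=[-0.7,0,-1.7,0,-0.7,0,-1.7,0,-0.7,0,-1.6,0,-0.7,0,-1.6,0,-0.6,0,-1.7,0,-0.5,0,-1.7,0,-0.5,0,-1.7,0,-0.5,0,-1.7,0,-0.5,0,-1.7,0,-0.5,0,-1.7,0,0,0,0,0,0,0,0,0])

```text
time_s: 6.1
ee_pos: [0.5036, 0.1216, 0.1053]
eef_rot: [-3.142, -0.0, -0.101]
force: [0.5, 0.4, -0.7]
grip_width: 0.052
grip_force: 5.0
```

```bash
cat > lf.py <<'E'
from h import *
import sys
def leafplane(f,y0=.085,y1=.155,zmin=.065,zmax=.4,x0=.38,x1=.66):
    C=snap('side',f); Q=cloud(C); im=C['image'].astype(int)
    col=(im.max(-1)-im.min(-1)>60)|(im.min(-1)>140)
    s=Q[(Q[...,1]>y0)&(Q[...,1]<y1)&(Q[...,2]>zmin)&(Q[...,2]<zmax)&(Q[...,0]>x0)&(Q[...,0]<x1)&col]
    rng=np.random.default_rng(0);best=None
    for _ in range(600):
        t=s[rng.choice(len(s),3,False)];n=np.cross(t[1]-t[0],t[2]-t[0])
        if np.linalg.norm(n)<1e-5: continue
        n/=np.linalg.norm(n); n*=np.sign(n[2])
        if n[2]<.8: continue
        k=abs((s-t[0])@n)<.002
        if best is None or k.sum()>best.sum(): best=k
    w=s[best];cen=w.mean(0);n=np.linalg.svd(w-cen)[2][2];n*=np.sign(n[2])
    yaw=-.1;h=np.array([np.cos(yaw),np.sin(yaw),0])
    print('n',n.round(3),'slope along plaque deg',np.degrees(np.arctan2(-n@h,n[2])).round(1),'N',len(w),'x',w[:,0].min().round(4),w[:,0].max().round(4),'z at ends',w[w[:,0].argmin()].round(4),w[w[:,0].argmax()].round(4))
    return C
E
python3 -c "
from lf import *
C=leafplane('side2')
cv2.imwrite('pics/side2c.png',cv2.resize(C['image'][150:330,130:350,::-1],None,fx=3,fy=3))
go([.5097,.1219,.0887],-.1)"
```

```text
n [-0.34   0.048  0.939] slope along plaque deg 20.0 N 1107 x 0.4439 0.6172 z at ends [0.4439 0.1277 0.1067] [0.6172 0.1361 0.1679]
t 6.15 ee [0.5037 0.1216 0.1053] rot [-3.1415e+00 -3.0000e-04 -1.0120e-01] F [-0.06  0.22 -1.72] w 0.0522 gf 5.000000596046448
tool delta mm [ 6.  -0.9 16.6] spin -0.0012
```

View pics/side2c.png

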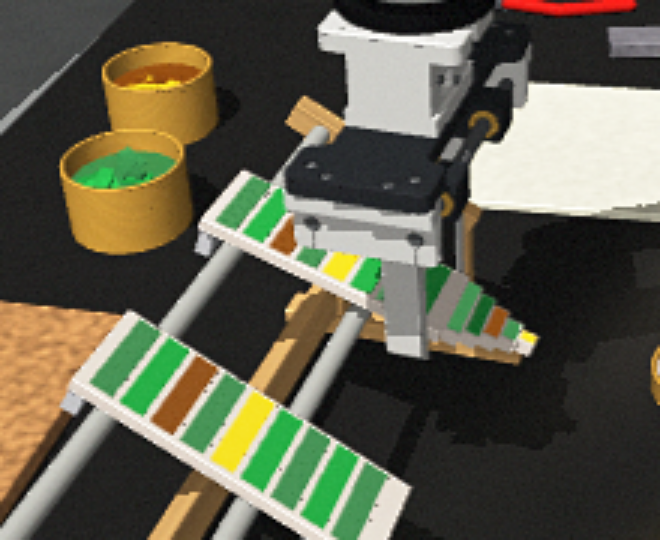

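The leaf end is up (tip at 530,343), the lip still hooked at (205,240), slope measured at 20°. I'll continue the arc to level.

>>> apply_moves(plan=[-0.5,0,-2,0,-0.4,0,-2,0,-0.4,0,-2,0,-0.4,0,-2,0,-0.3,0,-2,0,-0.3,0,-2,0,-0.3,0,-2,0,-0.2,0,-2,0,-0.2,0,-2,0,-0.1,0,-2,0,-0.1,0,-2,0,0,0,-2,0,0,0,-2,0,0,0,-2,0,0.1,0,-2,0,0.1,0,-2,0,0.1,0,-2,0,0.2,0,-1.5,0,0,0,0,0,0,0,0,0])

```text
time_s: 8.15
ee_pos: [0.5009, 0.1219, 0.1408]
eef_rot: [-3.142, -0.0, -0.101]
force: [-0.0, -0.6, -1.7]
grip_width: 0.0517
grip_force: 5.0
```

```bash
python3 -c "
from lf import *
C=leafplane('side3')
cv2.imwrite('pics/side3c.png',cv2.resize(C['image'][130:310,130:350,::-1],None,fx=3,fy=3))
go([.501,.1222,.141],-.1)"
```

```text
n [-0.007  0.008  1.   ] slope along plaque deg 0.4 N 1348 x 0.4383 0.6226 z at ends [0.4383 0.13   0.1623] [0.6226 0.1364 0.1638]
t 8.2 ee [0.5009 0.1219 0.1408] rot [-3.1415e+00 -2.0000e-04 -1.0120e-01] F [ 1.1  -0.92 -1.01] w 0.0518 gf 4.999953657388687
tool delta mm [ 0.  -0.3 -0.2] spin -0.0012
```

View pics/side3c.png

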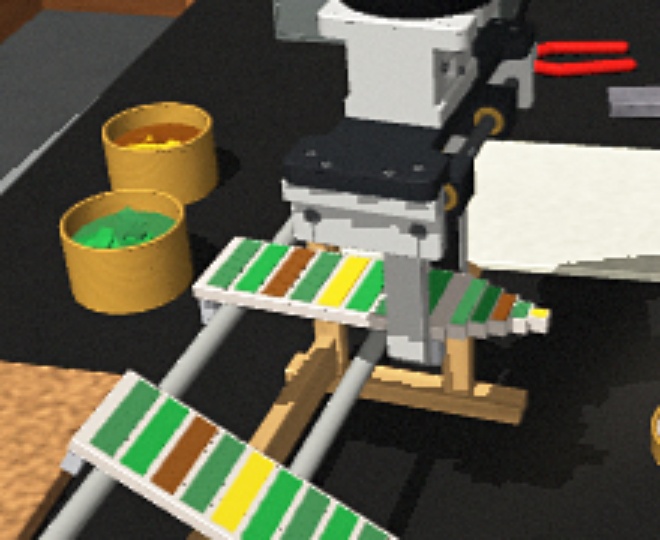

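Level (0.4°), with the lip still beyond the rail at (207,308). Next: grip firmly, lift a little, and check the tilt.

>>> apply_moves(plan=[0,0,0,0,0,0,0,0,0,0,0,0,0,0,0,0], squeeze=55)

```text
time_s: 8.6
ee_pos: [0.5009, 0.1219, 0.1407]
eef_rot: [-3.142, -0.0, -0.101]
force: [0.9, -0.1, -0.8]
grip_width: 0.0509
grip_force: 55.0
```

>>> apply_moves(plan=[0,0,-1,0,0,0,-1.5,0,0,0,-2,0,0,0,-2,0,0,0,-1.5,0,0,0,0,0,0,0,0,0])

```text
time_s: 9.3
ee_pos: [0.5008, 0.1218, 0.1488]
eef_rot: [-3.142, -0.0, -0.101]
force: [-0.5, 0.2, -2.6]
grip_width: 0.051
grip_force: 55.0
```

```bash
python3 -c "
from lf import *
leafplane('side4')
go([.501,.1222,.141],-.1)"
```

```text
n [0.003 0.012 1.   ] slope along plaque deg -0.1 N 1329 x 0.4384 0.6222 z at ends [0.4384 0.1301 0.1714] [0.6222 0.1356 0.1689]
t 9.35 ee [0.5008 0.1219 0.1487] rot [ 3.1416e+00  1.0000e-04 -1.0120e-01] F [-0.45 -0.17 -2.01] w 0.0513 gf 54.99930739402771
tool delta mm [ 0.2 -0.4  7.7] spin -0.0012
```

>>> apply_moves(plan=[0,0,-2,0,0,0,-3,0,0,0,-4,0,0,0,-5,0,0,0,-6,0,0,0,-6,0,0,0,-6,0,0,0,-6,0,0,0,-6,0,0,0,-6,0,0,0,-5,-0.02,0,0,-3,-0.025,0,0,0,-0.03,0,0,0,-0.03,0,0,0,-0.0235,0,0,0,0])

```text
time_s: 10.95
ee_pos: [0.5008, 0.1219, 0.2066]
eef_rot: [3.142, 0.0, 0.028]
force: [0.7, -0.0, -2.2]
grip_width: 0.0511
grip_force: 55.0
```

>>> apply_moves(plan=[-0.5,8,0,0,-1,14,0,0,-1,20,0,0,-1,22,0,0,-1,22,0,0,-1,22,0,0,-1,22,0,0,-1,22,0,0,-1,22,0,0,-1,22,0,0,-1,22,0,0,-1,22,0,0,-1,22,0,0,-1,22,0,0,-1,22,0,0,-1,22,0,0,-1,20,0,0,-1,14,0,0,-0.5,8,0,0,0,0,0,0])

```text
time_s: 12.95
ee_pos: [0.4926, -0.2493, 0.2066]
eef_rot: [-3.142, 0.0, 0.026]
force: [0.3, 0.1, -1.6]
grip_width: 0.0509
grip_force: 55.0
```

```bash
python3 -c "
from lf import *
leafplane('side5',-.29,-.22,.1)
c=snap('top','top5')
go([.4932,-.255,.05],.0275)"
```

```text
n [-0.     0.014  1.   ] slope along plaque deg 0.1 N 440 x 0.4314 0.6139 z at ends [ 0.4314 -0.2437  0.2277] [ 0.6139 -0.2638  0.2286]
t 13.05 ee [ 0.4929 -0.2482  0.2067] rot [-3.1414e+00  1.0000e-04  2.7400e-02] F [-0.6   0.38 -2.44] w 0.0513 gf 54.99928951263428
tool delta mm [  0.2   6.9 156.7] spin -0.0001
```

View pics/top5.png

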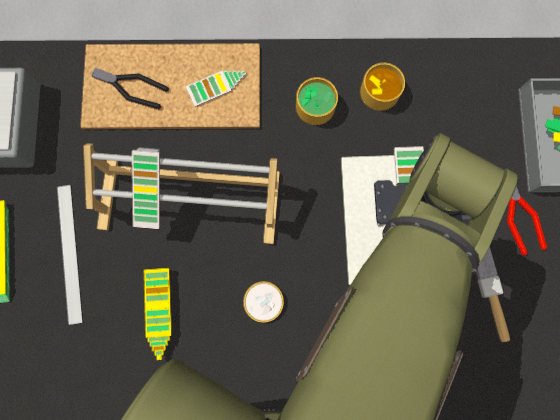

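Top picture: the leaf plaque's lip end shows over the board at (408,163), the rest hidden by the arm; the square plaque (146,188) hangs unchanged. Now I'll lower it.

>>> apply_moves(plan=[0,2,5,0,0,3,9,0,0,2,13,0,0,0,15,0,0,0,15,0,0,0,15,0,0,0,15,0,0,0,15,0,0,0,15,0,0,0,15,0,0,0,13,0,0,0,11,0,0,0,9,0,0,0,6,0,0,0,4,0,0,0,2,0,0,0,2,0,0,0,0,0,0,0,0,0])

```text
time_s: 14.95
ee_pos: [0.4933, -0.2556, 0.028]
eef_rot: [3.141, -0.0, 0.027]
force: [-0.1, 0.4, -2.6]
grip_width: 0.0511
grip_force: 55.0
```

```bash
python3 -c "
from lf import *
leafplane('side6',-.29,-.22,.025,.08)
go([.4932,-.255,.0147],.0275)"
```

```text
n [-0.001  0.015  1.   ] slope along plaque deg 0.2 N 484 x 0.4323 0.6139 z at ends [ 0.4323 -0.2492  0.0488] [ 0.6139 -0.2499  0.0494]
t 15.0 ee [ 0.4933 -0.2555  0.028 ] rot [ 3.1414e+00 -4.0000e-04  2.7300e-02] F [-0.82 -0.24 -2.19] w 0.051 gf 54.999228715896606
tool delta mm [-0.  -0.5 13.3] spin -0.0002
```

>>> apply_moves(plan=[0,0,2,0,0,0,2,0,0,0,2,0,0,0,2,0,0,0,1.5,0,0,0,1,0,0,0,0.5,0,0,0,0,0,0,0,0,0])

```text
time_s: 15.9
ee_pos: [0.4932, -0.2555, 0.0168]
eef_rot: [3.142, -0.0, 0.027]
force: [-0.1, -0.8, -1.6]
grip_width: 0.0515
grip_force: 55.0
```

>>> apply_moves(plan=[0,0,0.5,0,0,0,0.5,0,0,0,0,0,0,0,0,0])

```text
time_s: 16.3
ee_pos: [0.4931, -0.2555, 0.0157]
eef_rot: [-3.142, 0.0, 0.027]
force: [-0.1, -0.2, -1.9]
grip_width: 0.0512
grip_force: 55.0
```

>>> apply_moves(plan=[0,0,0.5,0,0,0,0,0,0,0,0,0])

```text
time_s: 16.6
ee_pos: [0.4931, -0.2555, 0.0152]
eef_rot: [-3.142, 0.0, 0.027]
force: [-0.3, -0.4, -2.4]
grip_width: 0.051
grip_force: 55.0
```

>>> apply_moves(plan=[0,0,0.5,0,0,0,0.5,0,0,0,0,0,0,0,0,0])

```text
time_s: 17.0
ee_pos: [0.4931, -0.2555, 0.0142]
eef_rot: [-3.142, 0.0, 0.027]
force: [-1.0, 0.4, -2.5]
grip_width: 0.0512
grip_force: 55.0
```

>>> apply_moves(plan=[0,0,0.5,0,0,0,0,0,0,0,0,0])

```text
time_s: 17.3
ee_pos: [0.4932, -0.2555, 0.0138]
eef_rot: [3.142, -0.0, 0.027]
force: [0.3, 0.1, -1.7]
grip_width: 0.0514
grip_force: 55.0
```

>>> apply_moves(plan=[0,0,0.5,0,0,0,0,0,0,0,0,0])

```text
time_s: 17.6
ee_pos: [0.4932, -0.2555, 0.0138]
eef_rot: [3.141, -0.0, 0.027]
force: [-3.2, 2.4, 6.0]
grip_width: 0.0512
grip_force: 55.0
```

>>> apply_moves(plan=[0,0,0.5,0,0,0,0,0,0,0,0,0])

```text
time_s: 17.9
ee_pos: [0.4932, -0.2555, 0.0137]
eef_rot: [3.141, -0.0, 0.027]
force: [-5.1, 3.0, 11.6]
grip_width: 0.0512
grip_force: 55.0
```

```bash
python3 -c "
from lf import *
leafplane('side7',-.29,-.22,.022,.08)
go([.4932,-.255,.0127],.0275)"
```

```text
n [-0.002  0.007  1.   ] slope along plaque deg 0.1 N 495 x 0.4314 0.6144 z at ends [ 0.4314 -0.2474  0.0338] [ 0.6144 -0.2705  0.036 ]
t 17.95 ee [ 0.4932 -0.2555  0.0137] rot [ 3.1414e+00 -3.0000e-04  2.7300e-02] F [-5.02  2.98 11.57] w 0.0512 gf 55.00444293022156
tool delta mm [-0.  -0.5  1. ] spin -0.0002
```

Contact is made and the plaque is level. I'll ease the load, loosen, open, and go up.

>>> apply_moves(plan=[0,0,-0.4,0,0,0,-0.4,0,0,0,0,0,0,0,0,0,0,0,0,0], squeeze=10)

```text
time_s: 18.45
ee_pos: [0.4933, -0.2556, 0.0137]
eef_rot: [3.141, -0.0, 0.027]
force: [0.1, 0.5, 3.7]
grip_width: 0.0513
grip_force: 10.0
```

>>> apply_moves(plan=[0,0,0,0,0,0,0,0,0,0,0,0,0,0,0,0,0,0,0,0,0,0,0,0,0,0,0,0], hand=0.7)

```text
time_s: 19.15
ee_pos: [0.4931, -0.2555, 0.0136]
eef_rot: [-3.142, 0.0, 0.027]
force: [-0.2, 0.0, -0.7]
grip_width: 0.0796
grip_force: 0.0
```

>>> apply_moves(plan=[0,0,-5,0,0,0,-10,0,0,0,-15,0,0,0,-20,0,0,0,-25,0,0,0,-30,0,0,0,-30,0,0,0,-25,0,0,0,-10,0,0,30,0,0,0,30,0,0,0,30,0,0,0,30,0,0,0,30,0,0,0,30,0,0,0,30,0,0,0,0,0,0,0,0,0,0])

```text
time_s: 20.95
ee_pos: [0.4985, -0.4653, 0.1829]
eef_rot: [-3.141, 0.001, 0.027]
force: [-0.4, 0.2, 0.1]
grip_width: 0.08
grip_force: 0.0
```

Run:
```python
from lf import *
leafplane('side8',-.29,-.22,.022,.08)
c=snap('top','top8'); P=cloud(c)
m=(P[...,2]>.027)&(P[...,2]<.05)&(abs(P[...,0]-.523)<.12)&(abs(P[...,1]+.254)<.06)
q=P[m][:,:2]; print(len(q),cv2.minAreaRect(q.astype(np.float32)), q.min(0),q.max(0))
go([.4932,-.255,.0127],.0275)
```

```text
n [0.    0.004 1.   ] slope along plaque deg 0.0 N 641 x 0.4318 0.6134 z at ends [ 0.4318 -0.2511  0.0344] [ 0.6134 -0.2662  0.0355]
1877 ((0.5220776796340942, -0.25345754623413086), (0.1835932433605194, 0.05353071168065071), 1.1754889488220215) [ 0.43037726 -0.28111195] [ 0.61401486 -0.22491546]
t 21.05 ee [ 0.499  -0.4645  0.1835] rot [-3.1412e+00  2.0000e-04  2.8000e-02] F [-0.4  -0.34  0.89] w 0.0797 gf 0.0
tool delta mm [ 1.000e-01 -2.095e+02  1.709e+02] spin 0.0005
```

View pics/side8.png

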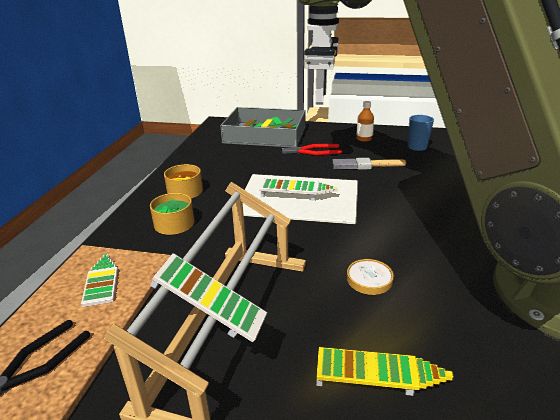

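The leaf plaque lies strips up on the board at (300,187), within about 1 mm of the centre and 0.4° of the board's length. The square plaque still hangs at (212,297), and the gripper is clear.

```bash
python3 -c "
from station import ctrl
print(ctrl.hand_in())"
```

```text
the job is handed in; nothing more can be done
None
```

The leaf plaque was swung level on its rail, lifted off and set down strips up in the middle of the white board along its length; the square plaque still hangs as it was, and the job was handed in at about 21 s.

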